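# Clear and start the bench timer

### The job

Start the bench timer for a setting test: press the round key fully down to clear it, hold it for a moment and let it come right back up, then do the same with the long key to start it. Only one key may be down at a time, and the square key, which stops the timer, must not be pressed.

Things in the scene. Friction and masses are not known exactly. Their poses are not given: they have to be found in the camera images.
- bench_timer: Grey desk box, 170 mm deep (x) by 260 mm wide (y), fixed to the worktop. Key deck 46 mm high; a hood with a green display window rises behind it to 78 mm. Origin: centre of its underside; x points from the keys to the display, y to the left, z up. Three key modules sit on the deck at x = -30 mm, y = +76, 0 and -76 mm; which key is where varies.
- round_key_top (a point): Top centre of the round key: a disc 32 mm across, white plastic, 15 mm proud of its black module plate (66 x 66 mm). The point moves with the key, z up; at rest it is 66 mm above the worktop. The key slides straight down 8 mm to its stop against a spring (1.2 N to start, 4 N at the stop) and springs back. Clears the timer: first to be pressed.
- long_key_top (a point): Top centre of the long key: an oblong with round ends, 54 mm (along the timer's x) by 24 mm, white plastic, 15 mm proud of its black module plate (66 x 66 mm). The point moves with the key, z up; at rest it is 66 mm above the worktop. The key slides straight down 8 mm to its stop against a spring (1.2 N to start, 4 N at the stop) and springs back. Starts the timer: second to be pressed.
- square_key_top (a point): Top centre of the square key: a square of 30 x 30 mm, white plastic, 15 mm proud of its black module plate (66 x 66 mm). The point moves with the key, z up; at rest it is 66 mm above the worktop. The key slides straight down 8 mm to its stop against a spring (1.2 N to start, 4 N at the stop) and springs back. Stops the timer: to be left alone.

How it is judged:
By the outcome, as a careful person would: the job done as asked, in the order asked, and still so for the second after the job is handed in, with the robot touching nothing.
It also fails if it takes over 34 s, if anything falls off the work surface, if the arm or the gripper's body presses on something with over 40 N, if the wrist force passes 120 N, or if a joint passes its speed limit or range.

### The arm

A 6-joint arm with a two-finger parallel gripper is mounted at the origin on a cart in front of the work surface, level with it; the furniture and walls round the work are solid. World frame = base frame: x ahead of the robot, y to its left, z up, the work surface at z = 0. Lengths are in mm, angles in rad, forces in N, time in s.
With the tool pointing down it reaches from about 350 to 775 mm from the base axis. Payload 7.3 kg.
Tool frame: the origin (TCP) lies on the front face of the gripper's body, between the roots of the fingers; the fingertips stand 66 mm ahead of it and the grasp point (between the pads) lies 47 mm ahead of it (bot.tip_extent is the distance from the TCP to the fingertips, in mm); z points along the fingers, y is the line along which they close (so a half turn about z gives the same grasp; the last joint's range is limited). The gripper opens to 92 mm and grips with 3 to 60 N. Pads are 19 mm wide; open, the fingers measure 130 mm over their backs; the gripper's body (75 mm by 190 mm) begins 47 mm behind the grasp point.
Start: joints at [-1.333, 0.342, 1.524, -0, 1.275, -0.146], TCP at [196.606, -486.811, 292.241] pointing down, gripper open.
Joint ranges: [-2.53, 2.53], [-0.77, 2.02], [0.04, 2.7], [-1, 4.14], [0.28, 2.66], [-3.11, 3.11]. Speed limits (rad/s): [2.57, 2.57, 3.14, 3.14, 3.14, 3.14].

### API

Orientations are given as [roll, pitch, yaw] about the fixed x, y, z axes, in that order (R = Rz(yaw) Ry(pitch) Rx(roll)).
In Python, from plant import readout, viewer, order, bot gives the robot as it stands.
- The arm moves only by the shell command python3 -m creep 'ROWS'. ROWS is text: rows parted by semicolons, each of 7 numbers parted by spaces: the shift along the world's x, y, z in m, then the turn, a rotation vector about the world's x, y, z in rad, then the opening in per cent of the stroke, from 0 (shut) to 100 (fully open). A call has 1 to 8 rows; each row shifts and turns the commanded pose from where the row before left it; what a row does not reach is not made up. A row lasts 1/12 s, in which the tool goes at most 41.7 mm and 7.16 degrees, less where a joint would pass 70% of its speed; a pose out of reach is approached as far as the arm can. A call is refused whole if a number of a shift passes 0.0417 or a number of a turn 0.125, either way. A call with a gripper value outside its range is refused whole. The fingers move at their own pace and stop on an object; the grip force is fixed at half the most. Time passes only in rows, so rows that do not move let the fingers close. It gives the time, the measured TCP pose, the force, the opening and the grip force at its end, in the units of the state.
- readout.get_obs(): the state, without advancing time (a new reading comes with each control period).
- viewer.capture(name): name is "side" or "top"; returns the picture (384x512x3 uint8, red, green, blue); there is no depth.
- viewer.camera_info(name): a dict with "fx", "fy", "cx", "cy" (pixels), "D" ([k1, k2, p1, p2, k3] as OpenCV has them; the pictures are not rectified), "origin" and "rotation" of the camera in the world. Camera axes: x right, y up, looking along -z (the intrinsics and any distortion apply to the point x, -y, -z); pixel columns grow to the right and rows downward; lengths in mm; the calibration is good to about 2 mm. A picture is of the moment at which its call begins. camera_info takes no time and is no camera call.
- order.close_job(): hands the job in; it is judged then, once.
The state is a dict: "time": time; "joint_positions": joint angles; "dq": joint speeds; "tau": joint torques, N m; "tool_pos": TCP position; "tcp_rot": TCP orientation; "contact_force": force on the tool from outside, world axes, zero at the start; "moment": the same for the moment, N m; "grip_width": finger opening in mm; "finger_force": force on a finger pad.
Only numpy, scipy, OpenCV 4.12 (cv2) and the standard library are available. Lean on these libraries where they do the work, as an engineer would, in place of code of your own. Each camera call takes 0.05 s, during which the arm holds its last target. There are 200 camera calls.

## Working session

There is one attempt and no reset: what is moved stays moved. The work goes in short steps, Python scripts to look and compute and a shell command to move; the robot and the scene stay as the last step left them, time stands still between calls to the robot, and variables do not carry over. Pictures are saved under pics/ and viewed, at most 10 in all, crops included, and the job is handed in when it is done.

```bash
mkdir -p pics; python3 - <<'E'
from plant import readout, viewer, order, bot
import cv2
o=readout.get_obs();print(o)
for n in("top","side"):
    print(viewer.camera_info(n)); cv2.imwrite(f"pics/{n}0.png",viewer.capture(n)[:,:,::-1])
print(bot.tip_extent)
E
```

```text
{'time': 0.0, 'joint_positions': array([-1.33299342e+00,  3.42714121e-01,  1.52501933e+00,  4.07942209e-06,
        1.27538581e+00, -1.45987276e-01]), 'dq': array([ 0.00019207, -0.00101608, -0.00052523, -0.00109213,  0.00011796,
        0.0008119 ]), 'tau': array([ 3.84647910e-05, -4.31238055e+01, -2.44224715e+01,  7.17138383e-02,
        5.57273731e-02, -1.25656666e-04]), 'tool_pos': array([ 196.53474492, -486.49598858,  291.54853914]), 'tcp_rot': array([-3.14008285e+00, -2.25934775e-04,  3.83788823e-01]), 'contact_force': array([0.15565459, 0.37041888, 0.49316104]), 'moment': array([-0.07042274,  0.00553783, -0.0210612 ]), 'finger_force': 0.0, 'grip_width': 91.81704173671727}
{'fx': 483.6639721661488, 'fy': 483.6639721661488, 'cx': 256.1780921357129, 'cy': 196.3702865238244, 'D': array([-0.18213507,  0.        ,  0.        ,  0.        ,  0.        ]), 'origin': array([379.9741751 , -28.55766193, 919.6326841 ]), 'rotation': array([ 0.19629565, -0.00161688, -1.56487715])}
{'fx': 366.9265837668519, 'fy': 366.9265837668519, 'cx': 254.69200381781545, 'cy': 191.7533623605663, 'D': array([-0.10881862,  0.        ,  0.        ,  0.        ,  0.        ]), 'origin': array([291.6750995 , 607.15520787, 540.8399909 ]), 'rotation': array([ 0.94798183, -0.01140074, -2.77598828])}
65.5
```

View pics/top0.png

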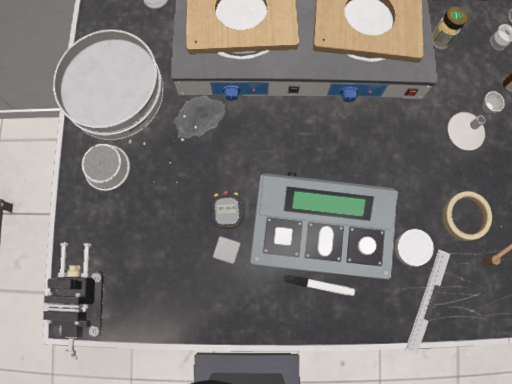

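View pics/side0.png

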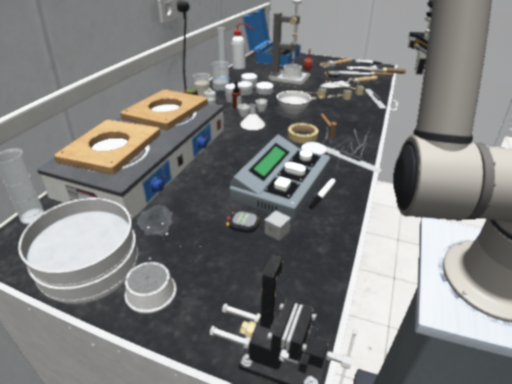

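The top view shows the square key at about (284,236), the long key at (326,241) and the round key at (368,246). Next I cast these onto z = 66 mm.

```bash
cat > h.py <<'E'
import numpy as np,cv2
from scipy.spatial.transform import Rotation as R
from plant import readout, viewer
def ray(n,px,z):
    c=viewer.camera_info(n);K=np.array([[c['fx'],0,c['cx']],[0,c['fy'],c['cy']],[0,0,1]])
    u=cv2.undistortPoints(np.array([[px]],float),K,c['D'])[0,0]
    d=R.from_euler('xyz',c['rotation']).apply([u[0],-u[1],-1]);o=c['origin']
    return o+d*(z-o[2])/d[2]
def keys(n,im,box):
    x0,y0,x1,y1=box
    m=(im[y0:y1,x0:x1].min(2)>190).astype(np.uint8)
    k,l,s,c=cv2.connectedComponentsWithStats(m)
    return [(s[i,4],c[i]+[x0,y0]) for i in range(1,k) if s[i,4]>40]
E
python3 - <<'E'
from h import *
im=cv2.imread('pics/top0.png')
P=[]
for a,c in keys('top',im,(262,218,388,270)): p=ray('top',c,66);P.append(p);print(a,c,p.round(1))
im=cv2.imread('pics/side0.png')
for a,c in keys('side',im,(270,145,318,195)): print('side',a,c,ray('side',c,64).round(1))
P.sort(key=lambda p:p[1]);d=P[-1]-P[0];print(np.arctan2(-d[0],d[1]),np.linalg.norm(d))
E
```

```text
359 [325.16991643 240.75487465] [ 470.1 -152.    66. ]
266 [282.96616541 235.86466165] [478.6 -76.9  66. ]
231 [366.995671  245.0995671] [ 462.3 -227.3   66. ]
side 181 [308.44198895 150.24861878] [ 458.8 -245.4   64. ]
side 140 [294.71428571 166.34285714] [ 470.5 -152.6   64. ]
side 123 [282.24390244 181.84552846] [478.7 -75.5  64. ]
-0.10810388308217439 151.29775203374592
```

```bash
python3 -m creep '0.026 0.026 0 0 0 0 0;0.026 0.026 0 0 0 0 0;0.026 0.026 0 0 0 0 0;0.026 0.026 0 0 0 0 0;0.026 0.026 0 0 0 0 0;0.026 0.026 0 0 0 0 0;0.026 0.026 0 0 0 0 0;0.026 0.026 0 0 0 0 0'; python3 -m creep '0.025 0.025 -0.02 0 0 0 0;0.025 0.025 -0.02 0 0 0 0;0 0 -0.03 0 0 0 0;0 0 -0.03 0 0 0 0;0 0 0 0 0 0 0;0 0 0 0 0 0 0;0 0 0 0 0 0 0'
```

```text
time: 0.77
tool_pos: [405.5, -277.2, 292.0]
tcp_rot: [-3.141, 0.0, 0.384]
contact_force: [1.2, -0.2, -0.4]
grip_width: 43.1
finger_force: 0.0
time: 1.35
tool_pos: [455.0, -229.5, 193.5]
tcp_rot: [3.14, -0.001, 0.383]
contact_force: [0.1, -0.3, 0.5]
grip_width: 0.8
finger_force: 0.0
```

```bash
python3 -m creep '0.0075 0.001 -0.02 0 0 0 0;0 0 -0.022 0 0 0 0;0 0 0 0 0 0 0;0 0 0 0 0 0 0;0 0 0 0 0 0 0'; python3 - <<'E'
from h import *
a=viewer.capture('top')[190:300,230:420,::-1];b=viewer.capture('side')[100:210,220:410,::-1]
cv2.imwrite('pics/c1.png',cv2.resize(np.vstack([a,b]),None,fx=2.7,fy=2.7,interpolation=2))
E
```

```text
time: 1.77
tool_pos: [462.7, -228.7, 152.2]
tcp_rot: [3.139, -0.002, 0.383]
contact_force: [0.7, -0.1, -0.2]
grip_width: 0.4
finger_force: 0.0
```

View pics/c1.png

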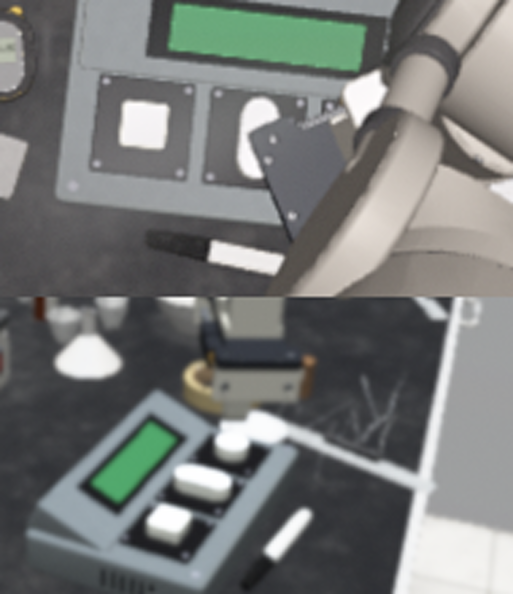

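The side crop shows the fingertips straight above the round key (crop about (233,445)), clear of the other keys. The top view is covered by the arm. I'll press now, watching the force.

```bash
python3 -m creep '0 0 -0.01 0 0 0 0;0 0 -0.01 0 0 0 0;0 0 -0.004 0 0 0 0;0 0 -0.003 0 0 0 0;0 0 0 0 0 0 0;0 0 0 0 0 0 0'
```

```text
time: 2.37
tool_pos: [462.1, -227.8, 123.7]
tcp_rot: [3.141, 0.0, 0.384]
contact_force: [-1.5, 0.8, 8.6]
grip_width: 0.6
finger_force: 4.3
```

```bash
python3 -m creep '0 0 -0.001 0 0 0 0;0 0 0 0 0 0 0;0 0 0 0 0 0 0;0 0 0 0 0 0 0;0 0 0 0 0 0 0;0 0 0 0 0 0 0'; python3 -m creep '0 0 0.015 0 0 0 0;0 0 0.02 0 0 0 0;0 0 0.01 0 0 0 0;0 0 0 0 0 0 0;0 0 0 0 0 0 0;0 0 0 0 0 0 0'
```

```text
time: 2.87
tool_pos: [462.1, -227.9, 123.5]
tcp_rot: [3.141, -0.0, 0.384]
contact_force: [-4.5, 1.6, 16.3]
grip_width: 0.3
finger_force: 8.0
time: 3.37
tool_pos: [461.6, -227.5, 166.2]
tcp_rot: [-3.14, 0.001, 0.384]
contact_force: [-0.7, -0.3, 0.2]
grip_width: 0.4
finger_force: 0.0
```

```bash
python3 -m creep '0.002 0.025 0 0 0 0 0;0.003 0.025 0 0 0 0 0;0.003 0.0255 0 0 0 0 0;0 0 -0.017 0 0 0 0;0 0 0 0 0 0 0;0 0 0 0 0 0 0;0 0 0 0 0 0 0'; python3 - <<'E'
from h import *
b=viewer.capture('side')[100:210,220:410,::-1]
cv2.imwrite('pics/c2.png',cv2.resize(b,None,fx=4,fy=4,interpolation=2))
E
```

```text
time: 3.95
tool_pos: [470.0, -152.8, 150.0]
tcp_rot: [-3.141, 0.001, 0.383]
contact_force: [-1.4, -1.3, 0.9]
grip_width: 0.3
finger_force: 0.0
```

View pics/c2.png

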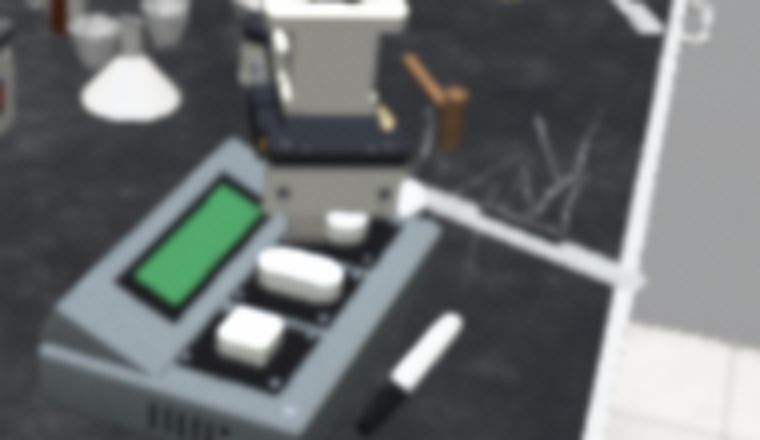

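The round key (347,227) is back up. The fingertips (about (305,235)) are above the middle of the long key (300,272). I'll press it the same way.

```bash
python3 -m creep '0 0 -0.01 0 0 0 0;0 0 -0.01 0 0 0 0;0 0 -0.004 0 0 0 0;0 0 -0.004 0 0 0 0;0 0 0 0 0 0 0;0 0 0 0 0 0 0'
```

```text
time: 4.5
tool_pos: [470.0, -152.7, 123.4]
tcp_rot: [3.141, 0.0, 0.384]
contact_force: [-6.3, 1.2, 17.7]
grip_width: 0.5
finger_force: 8.6
```

```bash
python3 -m creep '0 0 0 0 0 0 0;0 0 0 0 0 0 0;0 0 0 0 0 0 0;0 0 0 0 0 0 0;0 0 0 0 0 0 0'; python3 -m creep '0 0 0.015 0 0 0 0;0 0 0.03 0 0 0 0;0 0 0.04 0 0 0 0;0 0 0.03 0 0 0 0;0 0 0 0 0 0 0;0 0 0 0 0 0 0;0 0 0 0 0 0 0;0 0 0 0 0 0 0'; python3 - <<'E'
from h import *
b=viewer.capture('side')[100:210,220:410,::-1]
cv2.imwrite('pics/c3.png',cv2.resize(b,None,fx=4,fy=4,interpolation=2))
E
```

```text
time: 4.92
tool_pos: [470.0, -152.7, 123.5]
tcp_rot: [3.141, -0.0, 0.384]
contact_force: [-4.8, -0.7, 17.1]
grip_width: 0.2
finger_force: 8.5
time: 5.58
tool_pos: [469.4, -152.0, 235.6]
tcp_rot: [-3.139, 0.002, 0.384]
contact_force: [0.1, 0.5, 0.3]
grip_width: 0.1
finger_force: 0.0
```

View pics/c3.png

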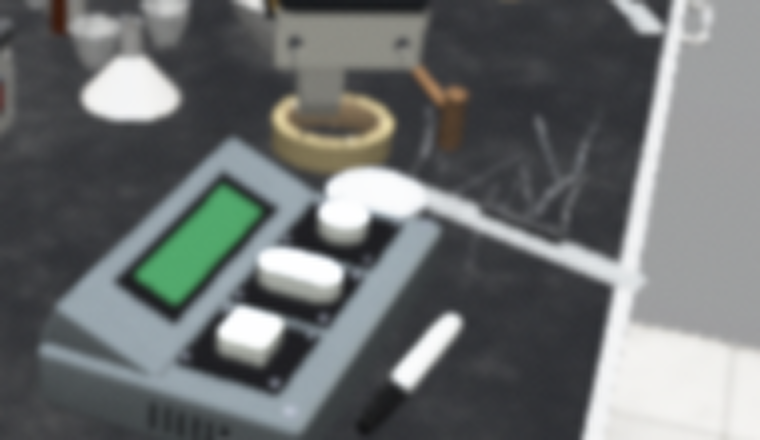

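All three keys, at about (343,222), (300,272) and (250,333), are up and the gripper is clear of the timer.

```bash
python3 -c "
from plant import order
print(order.close_job())"
```

```text
the job is handed in; nothing more can be done
None
```

I pressed the round key and then the long key down to their stops, held each for about half a second and let it spring back up; the square key was not touched, and I handed the job in at about 5.6 s (no verdict came back).

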